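# Turn the parts carousel to the pick arrow

### The job

Turn the parts carousel on the stockroom counter by pushing its rim (the black tabs along it) with the fingers, until the tub of brass parts, the red one, stands squarely in line with the yellow arrow, and leave the carousel at rest there. Touch only the carousel, not the tubs: they all ride along in their own compartments, and none is lifted or tipped. Leave the carton, jar and can around it where they are.

Things in the scene. Friction and masses are not known exactly. Their poses are not given: they have to be found in the camera images.
- carousel: grey turntable disc, radius 150 mm, top face 50 mm above the counter; origin on its upright axis at counter height; x, y turn with the disc. Turns either way, more than a full turn; 1 to 2 N at the rim moves it and it stops almost at once when no longer pushed. Four compartments, centred on its +x, +y, -x, -y, parted by 30 mm high walls out to 105 mm from the axis, ended by 12 mm high stops at 109 mm.
- rim_tab (a point): one of eight alike black upright tabs on the disc's rim: centre of its top face, 84 mm above the counter, 135 mm from the axis. Each tab is 26 mm radially (122 to 148 mm from the axis), 8 mm thick, 34 mm tall above the disc; this one stands 22.5 degrees anticlockwise (from above) of the carousel's own x axis, the others every 45 degrees from it.
- hub_top (a point): centre of the top of the carousel's dark hub, 40 mm wide, 96 mm above the counter, the tallest thing on the carousel along with the tubs' rims (also 96 mm)
- stand: fixed plinth under the disc, origin on the carousel's axis at counter height. A yellow arrow (top 20 mm above the counter) on a dark strip 80 mm wide lies along its own -x, out to 260 mm from the axis, head pointing at the disc. The arrow's line runs from the axis along -x: the red tub's centre belongs on it, on the arrow's side. It is roughly on the robot's side, up to 60 degrees off.
- tub_red: the tub to bring to the arrow (brass parts inside): open round red plastic tub of metal hardware, standing loose on the carousel; 70 mm across the rim (66 mm at the foot), 46 mm tall, 0.08 to 0.17 kg; origin: centre of its underside, on the disc top; about 64 mm from the carousel's axis. Not to be touched.
- tub_white: open round white plastic tub of metal hardware, standing loose on the carousel; 70 mm across the rim (66 mm at the foot), 46 mm tall, 0.08 to 0.17 kg; origin: centre of its underside, on the disc top; about 64 mm from the carousel's axis. Not to be touched.
- tub_blue: open round blue plastic tub of metal hardware, standing loose on the carousel; 70 mm across the rim (66 mm at the foot), 46 mm tall, 0.08 to 0.17 kg; origin: centre of its underside, on the disc top; about 64 mm from the carousel's axis. Not to be touched.
- tub_green: open round green plastic tub of metal hardware, standing loose on the carousel; 70 mm across the rim (66 mm at the foot), 46 mm tall, 0.08 to 0.17 kg; origin: centre of its underside, on the disc top; about 64 mm from the carousel's axis. Not to be touched.
- carton: small cardboard carton, 85 x 65 x 60 mm tall, loose bystander; origin: centre of its underside
- jar: clear jar with a black cap, 64 mm across, 85 mm tall, loose bystander; origin: centre of its underside
- can: steel can with a paper label, 66 mm across, 100 mm tall, loose bystander; origin: centre of its underside

How it is judged (in metres and radians):
At the end, for the whole second after the job is handed in: the centre of the red tub is within 9 mm of the arrow's line (about 8 degrees), on the arrow's side of the axis; the carousel is at rest; all four tubs stand upright and still in their compartments on the disc; carton, jar and can are within 20 mm of where they began (x of tub_red in the frame of stand below -0.04 m and y of tub_red in the frame of stand between -0.009 and 0.009 m and angular speed of carousel below 0.05 rad/s and height (world z) of tub_white between 0.044 and 0.056 m and angle between each of tub_white, tub_red, tub_blue, tub_green's own z axis and vertical below 0.1 rad and horizontal distance between each of tub_white, tub_red, tub_blue, tub_green and carousel below 0.08 m and linear speed of each of tub_white, tub_red, tub_blue, tub_green below 0.02 m/s and height (world z) of tub_red between 0.044 and 0.056 m and height (world z) of tub_blue between 0.044 and 0.056 m and height (world z) of tub_green between 0.044 and 0.056 m and distance of each of carton, jar, can from where it was at the start of the episode below 0.02 m); the robot touches nothing.
It fails at once if the carousel is pushed with the gripper's body or the arm instead of the fingers (contact force between the arm and carousel above 2 N).
It fails at once if a tub is lifted or tipped (height (world z) of any of tub_white, tub_red, tub_blue, tub_green above 0.062 m or angle between any of tub_white, tub_red, tub_blue, tub_green's own z axis and vertical above 0.25 rad).
It fails at once if the robot pushes or holds a tub (contact force between any of the fingers, the arm and tub_white above 1 N or contact force between any of the fingers, the arm and tub_red above 1 N or contact force between any of the fingers, the arm and tub_blue above 1 N or contact force between any of the fingers, the arm and tub_green above 1 N).
It fails at once if a tub leaves its compartment (horizontal distance between any of tub_white, tub_red, tub_blue, tub_green and carousel above 0.09 m).
It fails at once if the carton, jar or can is moved or tipped (distance of any of carton, jar, can from where it was at the start of the episode above 0.02 m or angle between any of carton, jar, can's own z axis and vertical above 0.3 rad).
It also fails if it takes over 48 s, if anything falls off the work surface, if the arm or the gripper's body presses on something with over 40 N, if the wrist force passes 120 N, or if a joint passes its speed limit or range.

### The arm

A 6-joint arm with a two-finger parallel gripper is mounted at the origin on the work surface. World frame = base frame: x ahead of the robot, y to its left, z up, the work surface at z = 0. Lengths are in mm, angles in degrees, forces in N, time in s.
With the tool pointing down it reaches from about 350 to 850 mm from the base axis. Payload 8.1 kg.
Tool frame: the origin (TCP) lies on the centre line of the jaws, within the pads' length; the fingertips stand 11 mm ahead of it and the grasp point (between the pads) lies 8 mm behind it; z points along the fingers, y is the direction in which the jaws open and shut (so a half turn about z gives the same grasp; the last joint's range is limited). The gripper opens to 85 mm and grips with 20 to 120 N. Pads are 22 mm wide; open, the fingers measure 114 mm over their backs; the gripper's body (76 mm by 85 mm) begins 54 mm behind the grasp point. The pads swing forward as they close: fully open they stand 13 mm farther back than shut.
Start: joints at [-4.893, 7.471, 85.268, -0, 87.261, -4.893], TCP at [600.004, 0.022, 217.492] pointing down, gripper open.
Joint ranges: [-169.43, 169.43], [-51.17, 129.36], [1.28, 143.12], [-76.62, 256.62], [0, 156.53], [-152.29, 152.29]. Speed limits (degrees/s): [136.94, 136.94, 159.86, 180, 180, 180].

### API

Orientations are given as [roll, pitch, yaw] about the fixed x, y, z axes, in that order (R = Rz(yaw) Ry(pitch) Rx(roll)).
In Python, from bench import telemetry, viewer, r gives the robot as it stands.
- The arm moves only by the shell command python3 -m inch 'ROWS' [FORCE]. ROWS is JSON, a list of rows, each a list of 3 entries, a list of its own where there are three numbers: the shift along the tool's x, y, z in cm, then the turn, a rotation vector about the tool's x, y, z in rad, then the opening, from 0 (shut) to 1 (fully open). A call has 1 to 20 rows; each row is the pose to reach, as a shift and turn from the pose commanded when the call began, along the tool's axes at that moment; what a row does not reach only later rows make up. A row lasts 1/10 s, in which the tool goes at most 50 mm and 8.59 degrees, less where a joint would pass 70% of its speed; a pose out of reach is approached as far as the arm can. A call with a gripper value outside its range is refused whole. The fingers move at their own pace and stop on an object; FORCE is the grip in N (left out, the last holds). Time passes only in rows, so rows that repeat a pose let the fingers close. It gives the time, the measured TCP pose, the force and the opening at its end, in the units of the state.
- telemetry.sense(): the state, without advancing time (a new reading comes with each control period).
- viewer.snapshot(name): name is "scene" or "side" or "wrist"; returns the picture (384x512x3 uint8, red, green, blue); there is no depth.
- viewer.camera_model(name): a dict with "fx", "fy", "cx", "cy" (pixels), "dist" ([k1, k2, p1, p2, k3] as OpenCV has them; the pictures are not rectified), "cam_to_world" (4x4, takes a point from camera to world coordinates); the wrist camera has in their place "mount" (4x4, takes a point from camera to tool coordinates, whose origin is the TCP and whose axes are the flange's). Camera axes: x right, y down, z forward; pixel columns grow to the right and rows downward; lengths in mm; the calibration is good to about 2 mm. A picture is of the moment at which its call begins: read the wrist's pose just before it. camera_model takes no time and is no camera call.
- r.hand_in(): hands the job in, once; it reports no verdict.
The state is a dict: "time": time; "joint_pos": joint angles; "qd": joint speeds; "joint_efforts": joint torques, N m; "tool_pos": TCP position; "tcp_rot": TCP orientation; "ft_force": force on the tool from outside, world axes, zero at the start; "wrist_torque": the same for the moment, N m; "finger_gap": finger opening in mm.
Only numpy, scipy, OpenCV 4.12 (cv2) and the standard library are available. Lean on these libraries where they do the work, as an engineer would, in place of code of your own. Each camera call takes 0.05 s, during which the arm holds its last target.

## Working session

There is one attempt and no reset: what is moved stays moved. The work goes in short steps, Python scripts to look and compute and a shell command to move; the robot and the scene stay as the last step left them, time stands still between calls to the robot, and variables do not carry over. Pictures are saved under pics/ and viewed, and the job is handed in when it is done.

```bash
mkdir -p pics; ls; python3 - <<'E'
from bench import telemetry, viewer, r
import cv2, numpy as np
print(telemetry.sense())
np.set_printoptions(precision=2,suppress=True)
for n in ("scene","side","wrist"):
    im=viewer.snapshot(n); cv2.imwrite(f"pics/a_{n}.png",im[:,:,::-1])
    print(n,viewer.camera_model(n))
E
```

```text
pics
{'time': 0.0, 'joint_pos': array([-4.89383563e+00,  7.51384218e+00,  8.53296971e+01,  1.09549543e-03,
        8.72610536e+01, -4.89309612e+00]), 'qd': array([-0.02752736,  0.05721741,  0.01390639, -0.11182954,  0.07286294,
       -0.02275123]), 'joint_efforts': array([-1.90700346e-03, -5.69404185e+01, -5.00557995e+01, -2.19391650e-04,
        1.44415747e-02,  7.24149572e-05]), 'tool_pos': array([5.99428444e+02, 7.04102045e-02, 2.16453642e+02]), 'tcp_rot': array([-1.79895882e+02, -1.00116080e-02,  8.99991980e+01]), 'ft_force': array([-0.11883859, -0.22589212,  0.56656881]), 'wrist_torque': array([ 0.02137034, -0.00295627, -0.03872951]), 'finger_gap': 85.3651225236184}
scene {'fx': 494.76036443106904, 'fy': 494.76036443106904, 'cx': 252.82686977674953, 'cy': 173.0817731224453, 'dist': array([-0.2,  0. ,  0. ,  0. ,  0. ]), 'cam_to_world': array([[   0.81,    0.44,   -0.39,  941.83],
       [   0.58,   -0.61,    0.54, -517.99],
       [   0.  ,   -0.67,   -0.75,  881.04],
       [   0.  ,    0.  ,    0.  ,    1.  ]])}
side {'fx': 482.83437408771283, 'fy': 482.83437408771283, 'cx': 259.3960844633828, 'cy': 183.46742652198165, 'dist': array([0.02, 0.  , 0.  , 0.  , 0.  ]), 'cam_to_world': array([[ -0.83,  -0.31,   0.46,  15.94],
       [ -0.55,   0.46,  -0.69, 827.28],
       [ -0.  ,  -0.83,  -0.56, 717.88],
       [  0.  ,   0.  ,   0.  ,   1.  ]])}
wrist {'fx': 344.7167817232418, 'fy': 344.7167817232418, 'cx': 254.75354700906544, 'cy': 192.5285468084294, 'dist': array([-0.04,  0.  ,  0.  ,  0.  ,  0.  ]), 'mount': array([[  -0.  ,   -0.95,   -0.33,   83.9 ],
       [   1.  ,    0.  ,   -0.  ,   -0.29],
       [   0.  ,   -0.33,    0.95, -156.48],
       [   0.  ,    0.  ,    0.  ,    1.  ]])}
```

View pics/a_scene.png

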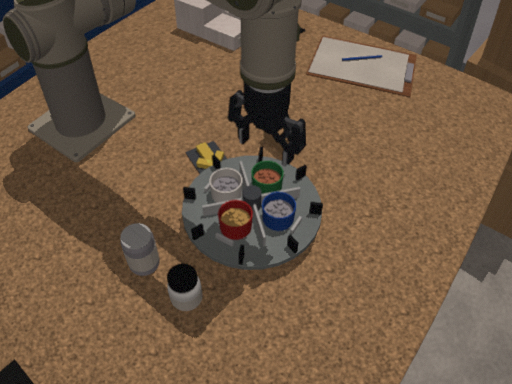

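View pics/a_side.png

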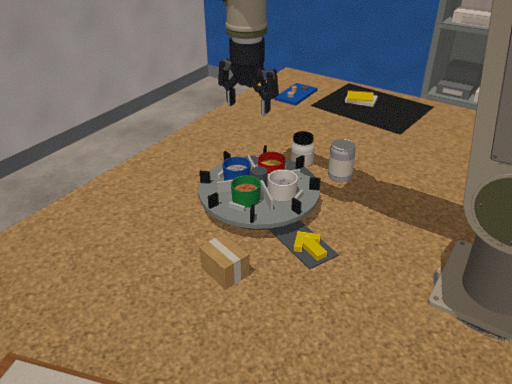

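View pics/a_wrist.png

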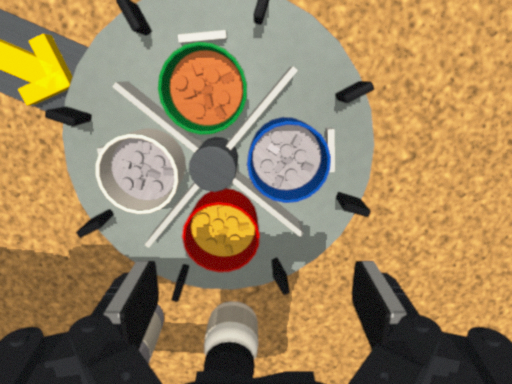

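The scene camera shows the disc centred near (252,205), with the red tub at (236,220) and the arrow at (210,155). In the wrist view the hub is at (213,160), red at (221,230) and the arrow tip at (70,80). The jar and can are near the red side, and the carton is on the robot's left.

```bash
cat > h.py <<'E'
from bench import telemetry, viewer, r
import cv2, numpy as np
from scipy.spatial.transform import Rotation as R
np.set_printoptions(precision=1,suppress=True)
def cam(name,s=None):
    m=viewer.camera_model(name)
    K=np.array([[m['fx'],0,m['cx']],[0,m['fy'],m['cy']],[0,0,1]])
    if name=='wrist':
        s=s or telemetry.sense()
        T=np.eye(4);T[:3,:3]=R.from_euler('xyz',s['tcp_rot'],degrees=True).as_matrix();T[:3,3]=s['tool_pos']
        T=T@np.array(m['mount'])
    else: T=np.array(m['cam_to_world'])
    return K,np.array(m['dist']),T
def back(c,px,z):
    K,d,T=c
    u=cv2.undistortPoints(np.array(px,float).reshape(-1,1,2),K,d).reshape(-1,2)
    ray=np.c_[u,np.ones(len(u))]@T[:3,:3].T
    t=(z-T[2,3])/ray[:,2]
    return (T[:3,3]+ray*t[:,None])
def proj(c,P):
    K,d,T=c; Ti=np.linalg.inv(T)
    return cv2.projectPoints(np.array(P,float).reshape(-1,1,3),cv2.Rodrigues(Ti[:3,:3])[0],Ti[:3,3],K,d)[0].reshape(-1,2)
E
python3 - <<'E'
from h import *
c=cam('wrist'); 
hub=back(c,[(213,162)],96)[0]; print('hub',hub)
for n,p,z in [('red',(221,230),85),('green',(204,88),85),('blue',(288,157),85),('white',(138,173),85)]:
    # rim ellipse
    q=back(c,[p],z)[0]; print(n,q,q[:2]-hub[:2],np.degrees(np.arctan2(*(q-hub)[1::-1])),np.hypot(*(q-hub)[:2]))
print('arrow', back(c,[(70,82),(0,60)],20))
s=cam('side'); print('side hub',back(s,[(259,174)],96),'arrow shaft tail/tip', back(s,[(318,252),(298,238)],20))
print('carton',back(s,[(224,255)],60)); print('jar cap',back(s,[(303,138)],85),'can',back(s,[(343,146)],100))
sc=cam('scene'); print('scene hub',back(sc,[(252,194)],96),'jar',back(sc,[(183,277)],85),'can',back(sc,[(138,236)],100))
print('arrow',back(sc,[(206,150)],20))
im=viewer.snapshot('side'); cv2.imwrite('pics/b_side.png',cv2.resize(im[120:300,180:380,::-1],None,fx=4,fy=4)[:600])
im=viewer.snapshot('scene'); cv2.imwrite('pics/b_scene.png',cv2.resize(im[130:280,160:340,::-1],None,fx=4,fy=4)[:600])
E
```

```text
hub [564.5  14.9  96. ]
red [567.9 -52.1  85. ] [  3.4 -67. ] -87.06812118656714 67.04734789127882
green [558.1  73.3  85. ] [-6.3 58.4] 96.1810030196286 58.777255343439826
blue [627.4  16.5  85. ] [62.9  1.7] 1.520669349385673 62.91610564543726
white [497.1   2.3  85. ] [-67.3 -12.5] -169.47379794437535 68.49241989278201
arrow [[415.7  77.7  20. ]
 [348.2  99.7  20. ]]
side hub [[552.5  22.5  96. ]] arrow shaft tail/tip [[342.  111.5  20. ]
 [400.5  95.1  20. ]]
carton [[476.  264.2  60. ]]
jar cap [[ 562.4 -209.6   85. ]] can [[ 441.6 -204.2  100. ]]
scene hub [[568.4   3.9  96. ]] jar [[ 575.5 -223.    85. ]] can [[ 453.8 -212.2  100. ]]
arrow [[360.7 101.1  20. ]]
```

View pics/b_side.png

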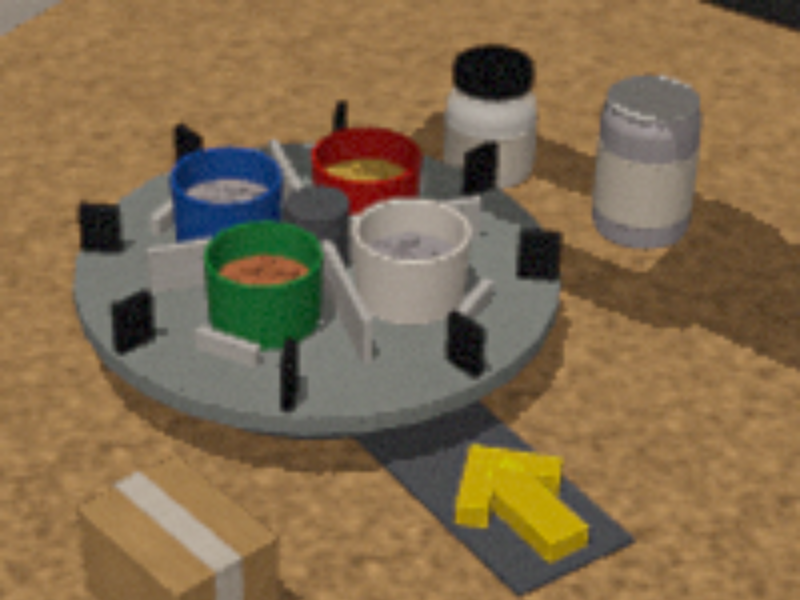

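View pics/b_scene.png

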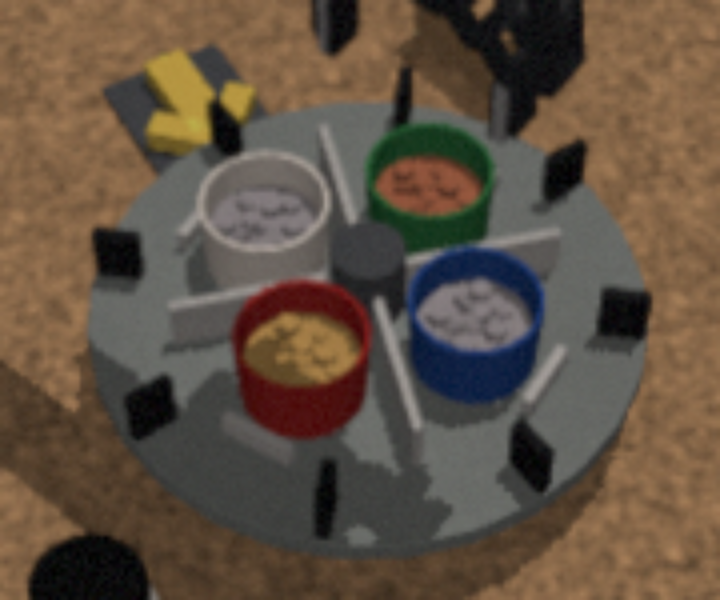

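```bash
python3 - <<'E'
from h import *
from scipy.optimize import least_squares
s=cam('side');sc=cam('scene')
f=lambda a,o:np.array(a)/4+np.array(o)
ts=f([(188,127),(100,206),(132,300),(290,342),(465,318),(538,232),(480,147),(341,104)],(180,120))
tc=f([(404,70),(565,148),(625,292),(530,427),(326,464),(150,384),(118,232),(222,108)],(160,130))
hs=back(s,f([(317,205)],(180,120)),96)[0];hc=back(sc,f([(368,243)],(160,130)),96)[0]
print(hs,hc)
for n,P,h in (('side',back(s,ts,84),hs),('scene',back(sc,tc,84),hc)):
    def tabs(v): 
        return v[:2]+135*np.c_[np.cos(v[2]+np.arange(8)*np.pi/4),np.sin(v[2]+np.arange(8)*np.pi/4)]
    def res(v):
        T=tabs(v); d=np.linalg.norm(P[:,None,:2]-T[None],axis=2); j=d.argmin(1); return (P[:,:2]-T[j]).ravel()
    best=min((least_squares(res,[h[0],h[1],t]) for t in np.radians(np.arange(0,45,9))),key=lambda q:q.cost)
    v=best.x; print(n,v[:2],np.degrees(v[2])%45,np.sqrt(2*best.cost/8))
    d=P[:,:2]-v[:2]; print(np.degrees(np.arctan2(d[:,1],d[:,0])),np.hypot(*d.T))
for n,q in (('side',back(s,f([(632,541),(520,594)],(180,120)),3)),('scene',back(sc,f([(104,92),(212,46)],(160,130)),3))):
    print(n,q,q.mean(0))
print('tail/tip', back(s,f([(568,535),(483,452)],(180,120)),20),back(sc,f([(166,58)],(160,130)),20))
E
```

```text
[558.8  12.   96. ] [563.4  10.9  96. ]
side [562.4   6.9] 27.091215294022817 3.5576205821609257
[ -18.5   28.5   73.5  117.   161.8 -154.1 -108.4  -63.1] [136.8 133.1 137.  129.1 134.6 133.7 132.9 139. ]
scene [563.1  10.9] 27.171982150531903 3.328826121933052
[ 117.1   71.3   25.9  -17.7  -63.1 -107.3 -151.6  162.8] [138.3 132.7 134.3 132.5 129.2 134.7 132.5 134.2]
side [[308.8  79.3   3. ]
 [339.9 149.    3. ]] [324.4 114.1   3. ]
scene [[315.4  76.3   3. ]
 [344.6 146.9   3. ]] [330.  111.6   3. ]
tail/tip [[332.3 111.7  20. ]
 [403.9  76.6  20. ]] [[339.6 109.3  20. ]]
```

```bash
python3 -m inch '[[[2,-6,1],[0,0,-0.4],0.4],[[4,-12,3],[0,0,-0.8],0.4],[[5.1,-16.6,5],[0,0,-1.257],0.4],[[5.1,-16.6,5],[0,0,-1.257],0.4],[[5.1,-16.6,7],[0,0,-1.257],0.4],[[5.1,-16.6,7],[0,0,-1.257],0.4],[[5.1,-16.6,7],[0,0,-1.257],0.4],[[5.1,-16.6,7],[0,0,-1.257],0.4],[[5.1,-16.6,7],[0,0,-1.257],0.4],[[5.1,-16.6,7],[0,0,-1.257],0.4],[[5.1,-16.6,7],[0,0,-1.257],0.4],[[5.1,-16.6,7],[0,0,-1.257],0.4]]'
python3 - <<'E'
from h import *
s=telemetry.sense(); print(s['tool_pos'],s['tcp_rot'],s['finger_gap'])
for n in ("scene","side","wrist"):
    im=viewer.snapshot(n)[:,:,::-1]
    if n=='wrist': cv2.imwrite('pics/c_wrist.png',im)
    elif n=='side': cv2.imwrite('pics/c_side.png',cv2.resize(im[100:250,190:390],None,fx=4,fy=4))
    else: cv2.imwrite('pics/c_scene.png',cv2.resize(im[110:260,160:340],None,fx=4,fy=4))
E
```

```text
time: 1.45
tool_pos: [434.0, 51.0, 147.5]
tcp_rot: [-180.0, -0.0, 161.9]
ft_force: [0.1, -0.1, -0.5]
finger_gap: 34.3
[434.   51.  147.5] [-180.    -0.   161.9] 34.339952002030095
```

View pics/c_wrist.png

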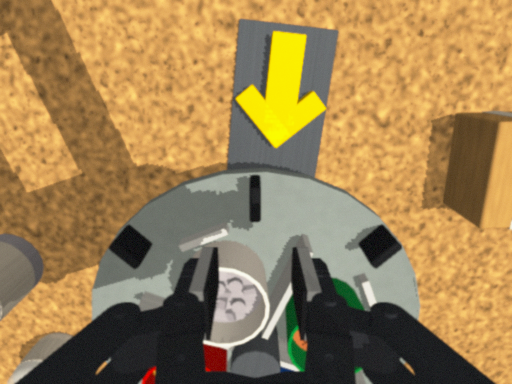

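View pics/c_side.png

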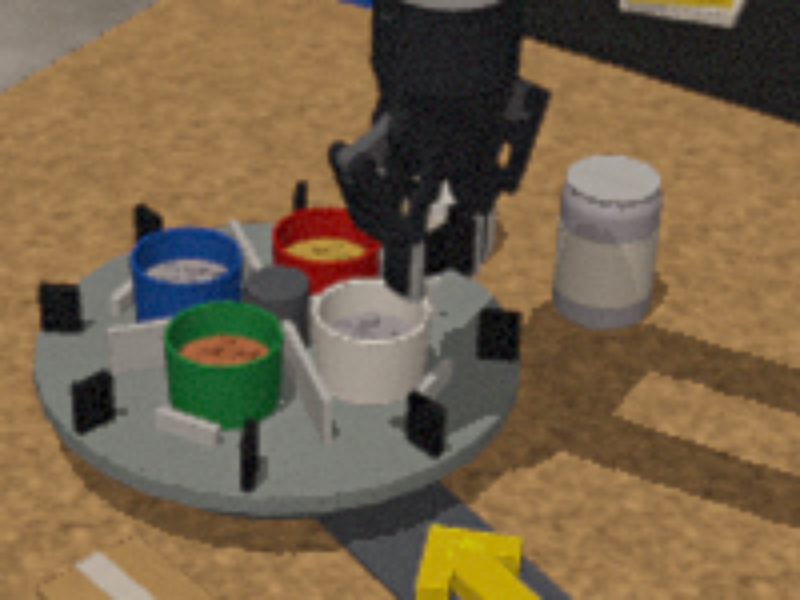

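View pics/c_scene.png

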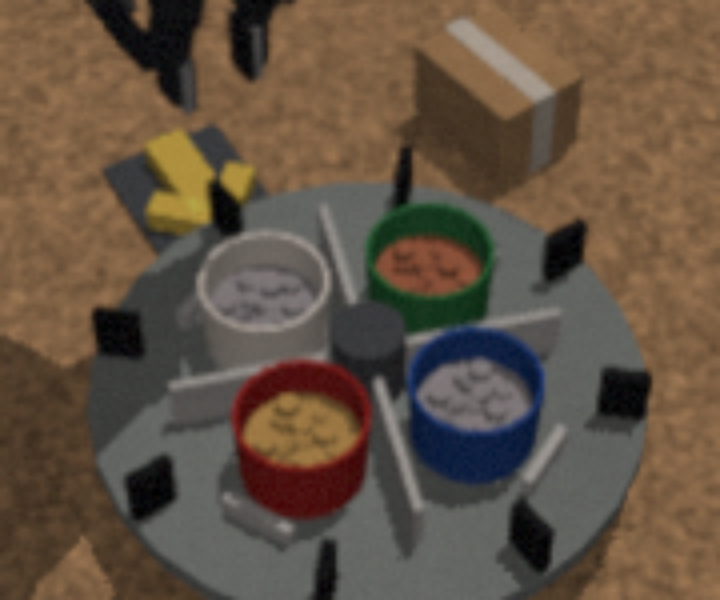

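The wrist view shows the tab at (254,178–220), centred between the fingers. The arrow is above it at (275,145).

```bash
python3 - <<'E'
from h import *
c=cam('wrist'); ax=np.array([562.8,9.5])
print('tool radius/ang',np.hypot(*(np.array([434,51])-ax)),np.degrees(np.arctan2(51-9.5,434-562.8)))
for p in [(255,178),(255,198),(254,220)]:
    print(back(c,[p],84)[0],proj(c,[434.3,51,84]))
tip=back(c,[(278,147),(289,33)],20); print(tip)
q=back(c,[(239,20),(337,30)],3); print(q,q.mean(0))
for P in (tip[0],tip[1],q.mean(0)): print(np.degrees(np.arctan2(P[1]-ax[1],P[0]-ax[0])))
E
```

```text
tool radius/ang 135.32069316996564 162.14080149072157
[416.1  56.5  84. ] [[255.6 204.7]]
[429.5  52.1  84. ] [[255.6 204.7]]
[444.8  46.5  84. ] [[255.6 204.7]]
[[414.5  77.2  20. ]
 [333.2 110.5  20. ]]
[[310.5  77.5   3. ]
 [341.6 149.9   3. ]] [326.  113.7   3. ]
155.45883237683992
156.24420818499624
156.24443155210253
```

```bash
python3 -m inch '[[[0,0,2.5],[0,0,0],0.4],[[0,0,5],[0,0,0],0.4],[[0,0,6.5],[0,0,0],0.4],[[0,0,7.2],[0,0,0],0.4],[[0,0,7.2],[0,0,0],0.28],[[0,0,7.2],[0,0,0],0.28]]'
python3 - <<'E'
from h import *
s=telemetry.sense(); print(s['tool_pos'],s['tcp_rot'],s['finger_gap'])
im=viewer.snapshot('wrist')[:,:,::-1]; cv2.imwrite('pics/d_wrist.png',im)
im=viewer.snapshot('side')[:,:,::-1]; cv2.imwrite('pics/d_side.png',cv2.resize(im[100:250,190:390],None,fx=4,fy=4))
# rows: about axis, tool frame at call start. start phi0, tool x = outward radial, tool y = ?
Rm=R.from_euler('xyz',s['tcp_rot'],degrees=True).as_matrix(); print(Rm)
ax=np.array([562.8,9.5]); d=s['tool_pos'][:2]-ax
for a in [1,2.5,4.5,7,10,13,16,19,22,25,28,31,34,37,40,43,46,48.5,50,51]:
    c,n=np.cos(np.radians(-a)),np.sin(np.radians(-a))
    sh=Rm.T@np.r_[np.array([[c,-n],[n,c]])@d-d,0]
    print(a,np.round(sh/10,2),round(np.radians(a),3))
E
```

```text
time: 2.2
tool_pos: [434.6, 51.0, 76.3]
tcp_rot: [180.0, 0.0, 162.0]
ft_force: [-0.9, 0.1, -0.0]
finger_gap: 23.8
[434.6  51.   76.3] [180.   0. 162.] 23.806867092612958
[[-1.   0.3  0. ]
 [ 0.3  1.  -0. ]
 [-0.   0.  -1. ]]
1 [-0.   0.2  0. ] 0.017
2.5 [-0.   0.6  0. ] 0.044
4.5 [-0.   1.1  0. ] 0.079
7 [-0.1  1.6  0. ] 0.122
10 [-0.2  2.3  0. ] 0.175
13 [-0.3  3.   0. ] 0.227
16 [-0.5  3.7  0. ] 0.279
19 [-0.7  4.4  0. ] 0.332
22 [-1.  5.  0.] 0.384
25 [-1.3  5.7  0. ] 0.436
28 [-1.6  6.3  0. ] 0.489
31 [-1.9  6.9  0. ] 0.541
34 [-2.3  7.5  0. ] 0.593
37 [-2.7  8.1  0. ] 0.646
40 [-3.1  8.7  0. ] 0.698
43 [-3.6  9.2  0. ] 0.75
46 [-4.1  9.7  0. ] 0.803
48.5 [-4.5 10.1  0. ] 0.846
50 [-4.8 10.3  0. ] 0.873
51 [-5.  10.5  0. ] 0.89
```

View pics/d_side.png

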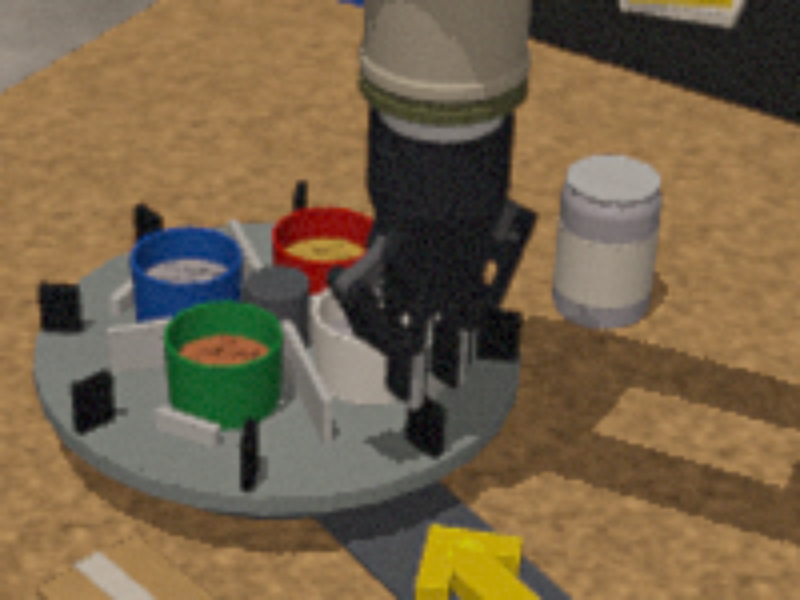

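View pics/d_wrist.png

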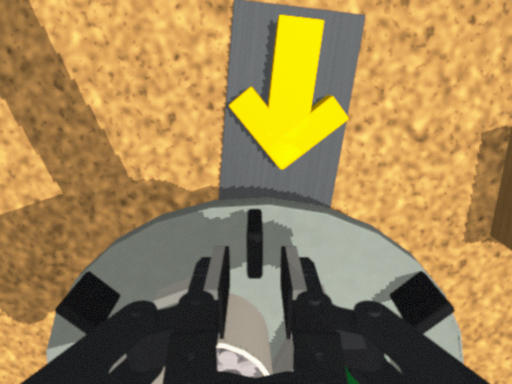

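```bash
python3 - <<'E'
from h import *
c=cam('wrist'); s=telemetry.sense()
Rm=R.from_euler('xyz',s['tcp_rot'],degrees=True).as_matrix()
for p in [(11,12,11),(11,12,0),(-11,12,11),(-11,12,0),(11,12,3),(0,0,-8)]: print(p,proj(c,s['tool_pos']+Rm@np.array(p,float)))
u=np.array([np.cos(np.radians(162.1)),np.sin(np.radians(162.1))])
for rr,z in [(148,84),(122,84),(148,50)]: print(rr,z,proj(c,[562.8+rr*u[0],9.5+rr*u[1],z]))
E
```

```text
(11, 12, 11) [[278.3 220.4]]
(11, 12, 0) [[279.7 229.3]]
(-11, 12, 11) [[277.3 257.2]]
(-11, 12, 0) [[278.6 267.8]]
(11, 12, 3) [[279.3 226.8]]
(0, 0, -8) [[255.6 256.8]]
148 84 [[255.2 231. ]]
122 84 [[255.2 278. ]]
148 50 [[255.1 205.2]]
```

```bash
python3 - <<'E'
from h import *
s=telemetry.sense(); print(s['time'])
Rm=R.from_euler('xyz',s['tcp_rot'],degrees=True).as_matrix()
a=cv2.imread('pics/d_wrist.png'); w=cv2.resize(a[180:330,160:360],None,fx=4,fy=4,interpolation=cv2.INTER_CUBIC)
w=np.clip(w.astype(float)*1.8+20,0,255).astype(np.uint8)
c=cam('wrist')
for zz,col in ((11,(0,0,255)),(-10,(0,255,0))):
  for x in (-11,11):
    for y in (-12,12):
      p=(proj(c,s['tool_pos']+Rm@np.array([x,y,zz],float))[0]-[160,180])*4; cv2.circle(w,tuple(int(v) for v in p),4,col,-1)
cv2.imwrite('pics/e_w.png',w)
b=viewer.snapshot('side')[:,:,::-1]; b=cv2.resize(b[150:220,250:340],None,fx=8,fy=8,interpolation=cv2.INTER_CUBIC)
b=np.clip(b.astype(float)*1.8+20,0,255).astype(np.uint8)
c=cam('side')
for zz,col in ((11,(0,0,255)),(-10,(0,255,0))):
  for x in (-11,11):
    for y in (-12,12):
      p=(proj(c,s['tool_pos']+Rm@np.array([x,y,zz],float))[0]-[250,150])*8; cv2.circle(b,tuple(int(v) for v in p),4,col,-1)
cv2.imwrite('pics/e_s.png',b)
E
```

```text
2.3
```

View pics/e_w.png

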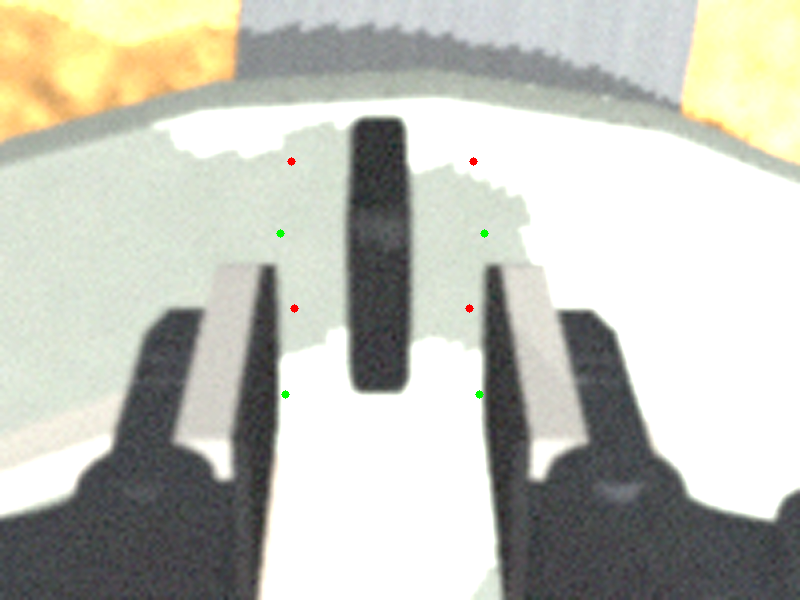

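View pics/e_s.png

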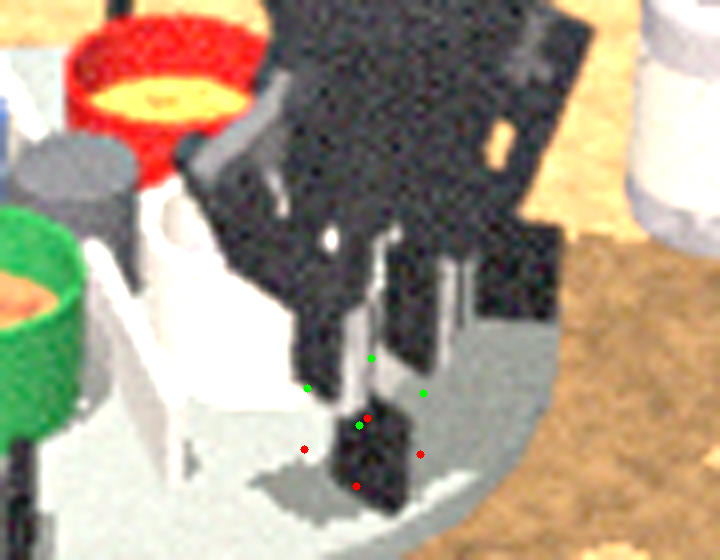

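The fingertips sit about 20 mm higher than the nominal geometry says, still above the tab. I'll go lower, in steps, watching the force.

```bash
python3 -m inch '[[[0,0,0.5],[0,0,0],0.28],[[0,0,1],[0,0,0],0.28],[[0,0,1.5],[0,0,0],0.28],[[0,0,2],[0,0,0],0.28],[[0,0,2],[0,0,0],0.28]]'
python3 - <<'E'
from h import *
a=viewer.snapshot('wrist')[:,:,::-1]; w=cv2.resize(a[180:330,160:360],None,fx=3,fy=3)
b=viewer.snapshot('side')[:,:,::-1]; b=cv2.resize(b[150:220,250:340],None,fx=6,fy=6)
cv2.imwrite('pics/f_w.png',np.clip(w*1.8+20,0,255)); cv2.imwrite('pics/f_s.png',np.clip(b*1.8+20,0,255))
E
```

```text
time: 2.85
tool_pos: [433.1, 51.0, 54.3]
tcp_rot: [-180.0, -0.1, 162.0]
ft_force: [0.0, 0.4, -0.2]
finger_gap: 24.2[ WARN:0@1.154] global loadsave.cpp:1063 imwrite_ Unsupported depth image for selected encoder is fallbacked to CV_8U.
```

View pics/f_w.png

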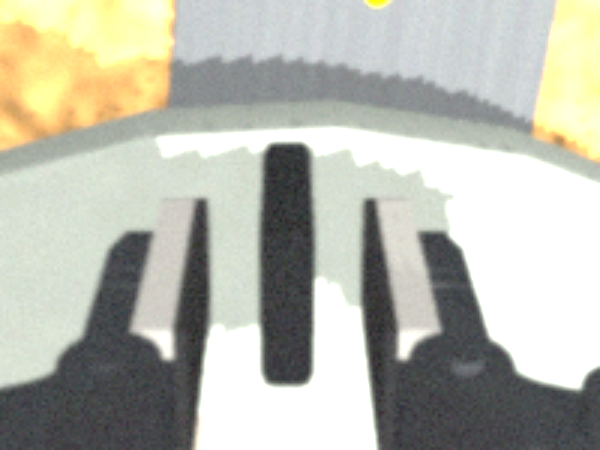

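View pics/f_s.png

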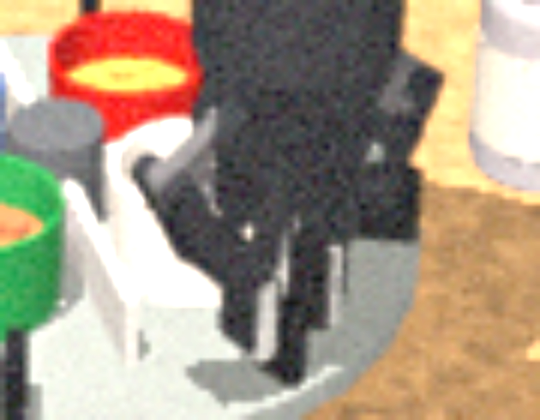

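Now the fingers straddle the tab, with no contact force and clear of the white tub. I'll push clockwise by about 51°.

```bash
python3 -m inch '[[[0,0.24,0],[0,0,0.017],0.28],[[-0.01,0.59,0],[0,0,0.044],0.28],[[-0.04,1.06,0],[0,0,0.079],0.28],[[-0.10,1.65,0],[0,0,0.122],0.28],[[-0.21,2.34,0],[0,0,0.175],0.28],[[-0.35,3.04,0],[0,0,0.227],0.28],[[-0.52,3.72,0],[0,0,0.279],0.28],[[-0.74,4.40,0],[0,0,0.332],0.28],[[-0.98,5.06,0],[0,0,0.384],0.28],[[-1.26,5.71,0],[0,0,0.436],0.28],[[-1.58,6.34,0],[0,0,0.489],0.28],[[-1.93,6.95,0],[0,0,0.541],0.28],[[-2.31,7.55,0],[0,0,0.593],0.28],[[-2.72,8.12,0],[0,0,0.646],0.28],[[-3.16,8.68,0],[0,0,0.698],0.28],[[-3.63,9.21,0],[0,0,0.75],0.28],[[-4.12,9.71,0],[0,0,0.803],0.28],[[-4.55,10.11,0],[0,0,0.846],0.28],[[-4.82,10.34,0],[0,0,0.873],0.28],[[-5.00,10.49,0],[0,0,0.89],0.28]]'
python3 - <<'E'
from h import *
a=viewer.snapshot('wrist')[:,:,::-1]; cv2.imwrite('pics/g_w.png',a)
b=viewer.snapshot('scene')[:,:,::-1]; cv2.imwrite('pics/g_s.png',cv2.resize(b[110:280,160:340],None,fx=3,fy=3))
E
```

```text
time: 4.95
tool_pos: [514.1, 135.6, 55.6]
tcp_rot: [-180.0, -0.0, 111.0]
ft_force: [-0.9, -0.1, 0.4]
finger_gap: 23.8
```

View pics/g_w.png

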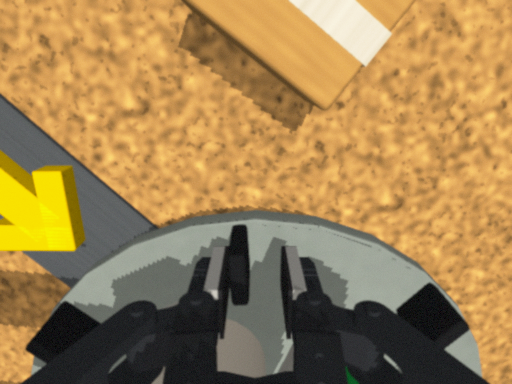

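View pics/g_s.png

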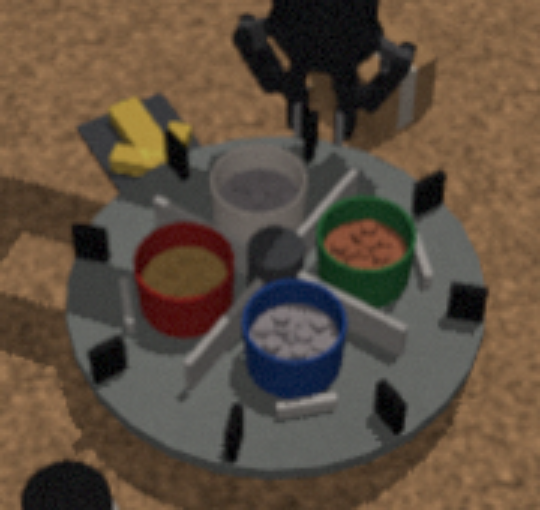

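The tab is against the anticlockwise finger at (238,265) and the tubs ride along. I'll push another 51°.

```bash
python3 -m inch '[[[0,0.24,0],[0,0,0.017],0.28],[[-0.01,0.59,0],[0,0,0.044],0.28],[[-0.04,1.06,0],[0,0,0.079],0.28],[[-0.10,1.65,0],[0,0,0.122],0.28],[[-0.21,2.34,0],[0,0,0.175],0.28],[[-0.35,3.04,0],[0,0,0.227],0.28],[[-0.52,3.72,0],[0,0,0.279],0.28],[[-0.74,4.40,0],[0,0,0.332],0.28],[[-0.98,5.06,0],[0,0,0.384],0.28],[[-1.26,5.71,0],[0,0,0.436],0.28],[[-1.58,6.34,0],[0,0,0.489],0.28],[[-1.93,6.95,0],[0,0,0.541],0.28],[[-2.31,7.55,0],[0,0,0.593],0.28],[[-2.72,8.12,0],[0,0,0.646],0.28],[[-3.16,8.68,0],[0,0,0.698],0.28],[[-3.63,9.21,0],[0,0,0.75],0.28],[[-4.12,9.71,0],[0,0,0.803],0.28],[[-4.55,10.11,0],[0,0,0.846],0.28],[[-4.82,10.34,0],[0,0,0.873],0.28],[[-5.00,10.49,0],[0,0,0.89],0.28]]'
python3 - <<'E'
from h import *
a=viewer.snapshot('wrist')[:,:,::-1]; cv2.imwrite('pics/h_w.png',a)
b=viewer.snapshot('side')[:,:,::-1]; cv2.imwrite('pics/h_s.png',cv2.resize(b[100:280,180:380],None,fx=3,fy=3))
s=telemetry.sense(); d=s['tool_pos'][:2]-[562.8,9.5]; print(np.hypot(*d),np.degrees(np.arctan2(d[1],d[0])))
E
```

```text
time: 7.05
tool_pos: [630.0, 126.4, 55.4]
tcp_rot: [-180.0, -0.0, 59.9]
ft_force: [-0.4, 1.7, 0.8]
finger_gap: 24.0
134.62398301821275 60.054352305224704
```

View pics/h_w.png

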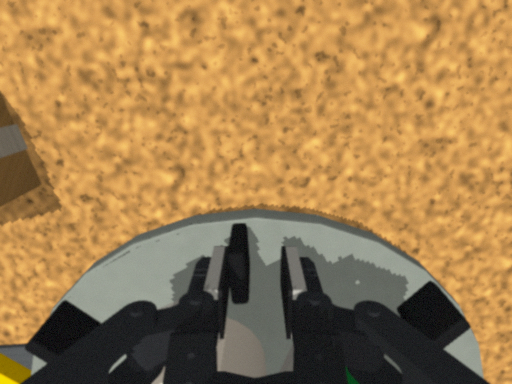

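View pics/h_s.png

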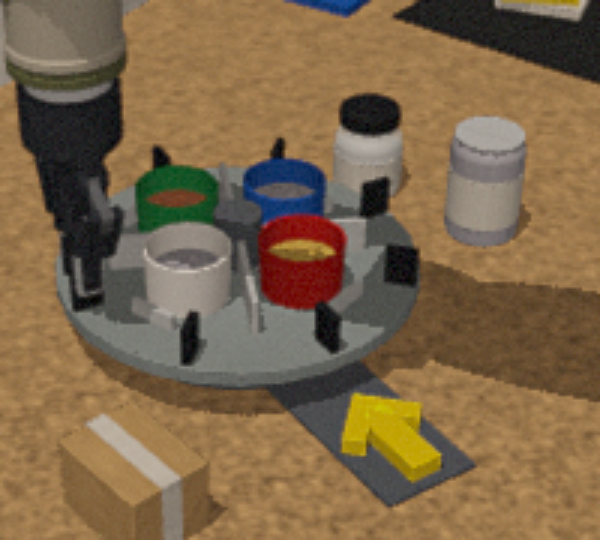

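Red is about 20° short of the arrow in the side view (red at (302,260) of the crop). I'll do the final arc, slowing at the end.

```bash
python3 -m inch '[[[0,0.24,0],[0,0,0.017],0.28],[[-0.01,0.59,0],[0,0,0.044],0.28],[[-0.04,1.06,0],[0,0,0.079],0.28],[[-0.10,1.65,0],[0,0,0.122],0.28],[[-0.21,2.34,0],[0,0,0.175],0.28],[[-0.35,3.04,0],[0,0,0.227],0.28],[[-0.52,3.72,0],[0,0,0.279],0.28],[[-0.66,4.17,0],[0,0,0.314],0.28],[[-0.74,4.40,0],[0,0,0.332],0.28],[[-0.77,4.51,0],[0,0,0.34],0.28],[[-0.77,4.51,0],[0,0,0.34],0.28],[[-0.77,4.51,0],[0,0,0.34],0.28]]'
python3 - <<'E'
from h import *
b=viewer.snapshot('side')[:,:,::-1]; cv2.imwrite('pics/i_side.png',cv2.resize(b[120:270,180:380],None,fx=4,fy=4))
b=viewer.snapshot('scene')[:,:,::-1]; cv2.imwrite('pics/i_scene.png',cv2.resize(b[130:280,160:340],None,fx=4,fy=4))
s=telemetry.sense(); d=s['tool_pos'][:2]-[562.8,9.5]; print(np.hypot(*d),np.degrees(np.arctan2(d[1],d[0])))
E
```

```text
time: 8.35
tool_pos: [665.0, 97.1, 55.5]
tcp_rot: [180.0, 0.0, 40.6]
ft_force: [0.0, 1.0, -0.6]
finger_gap: 23.6
134.63632067858532 40.64246500915454
```

View pics/i_side.png

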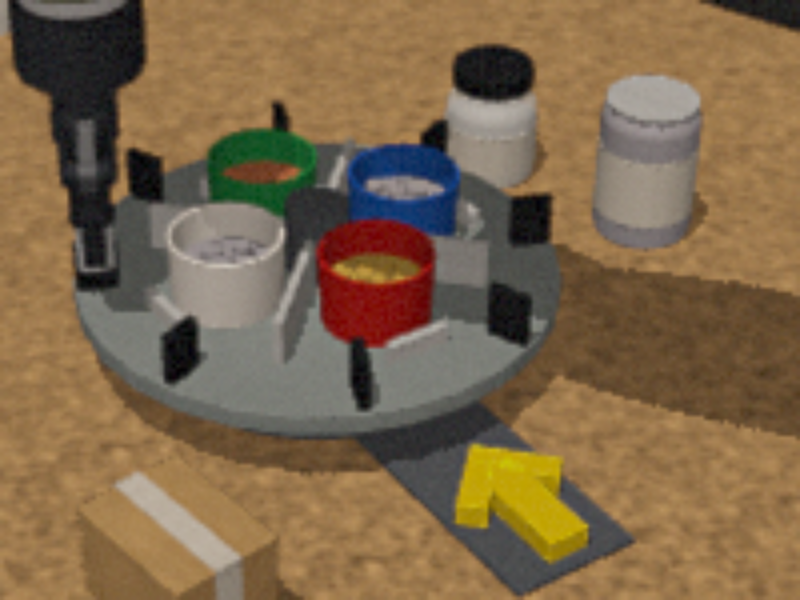

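View pics/i_scene.png

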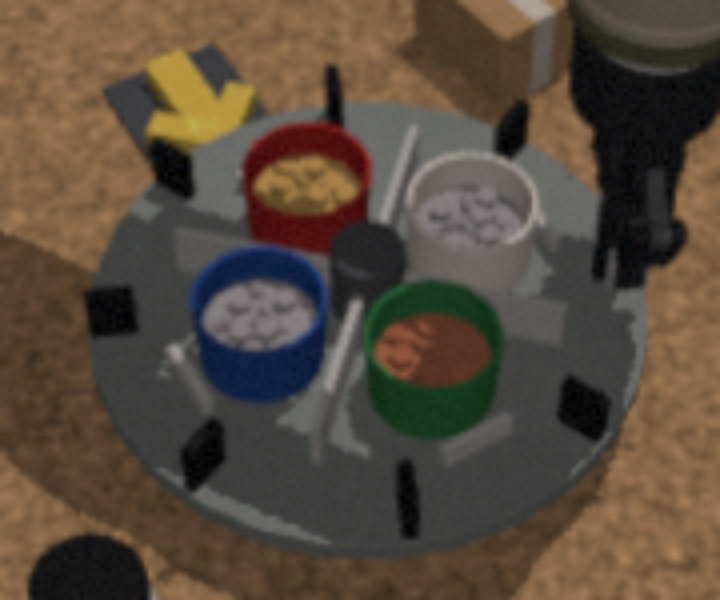

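```bash
python3 - <<'E'
from h import *
ax=np.array([562.8,9.5]); th=np.radians(156.2); u=np.array([np.cos(th),np.sin(th)]); n=np.array([-u[1],u[0]])
al=np.linspace(0,2*np.pi,40)
def ring(c,r,z): return np.c_[c[0]+r*np.cos(al),c[1]+r*np.sin(al),0*al+z]
for nm,o,hp in (('side',(180,120),(317,205)),('scene',(160,130),(368,243))):
    c=cam(nm); im=cv2.imread(f'pics/i_{nm}.png')
    # camera-specific centre: hub top in that camera
    h=back(c,[np.array(hp)/4+o],96)[0][:2]
    for cen,col in ((ax+64*u,(255,255,0)),):
        p=((proj(c,ring(cen,35,96))-o)*4).astype(int); cv2.polylines(im,[p],True,col,1)
    p=((proj(c,ring(ax,20,96))-o)*4).astype(int); cv2.polylines(im,[p],True,(255,255,0),1)
    p=((proj(c,[[*ax,96],[*(ax+120*u),96]])-o)*4).astype(int); cv2.polylines(im,[p],False,(0,255,255),1)
    cv2.imwrite(f'pics/j_{nm}.png',im)
    q={'side':(376,251),'scene':(308,163)}[nm]
    P=back(c,[np.array(q)/4+o],96)[0][:2]
    for C in (ax,h): print(nm,C,P,'r',np.hypot(*(P-C)),'lat',(P-C)@n)
E
```

```text
side [562.8   9.5] [502.8  34.5] r 65.01662949034382 lat 1.3307886863976464
side [558.8  12. ] [502.8  34.5] r 60.37775086128444 lat 1.9591291719857438
scene [562.8   9.5] [505.1  37.1] r 63.99073251961664 lat -1.9984303460919186
scene [563.4  10.9] [505.1  37.1] r 63.92829023213808 lat -0.4994708253228488
```

View pics/j_side.png

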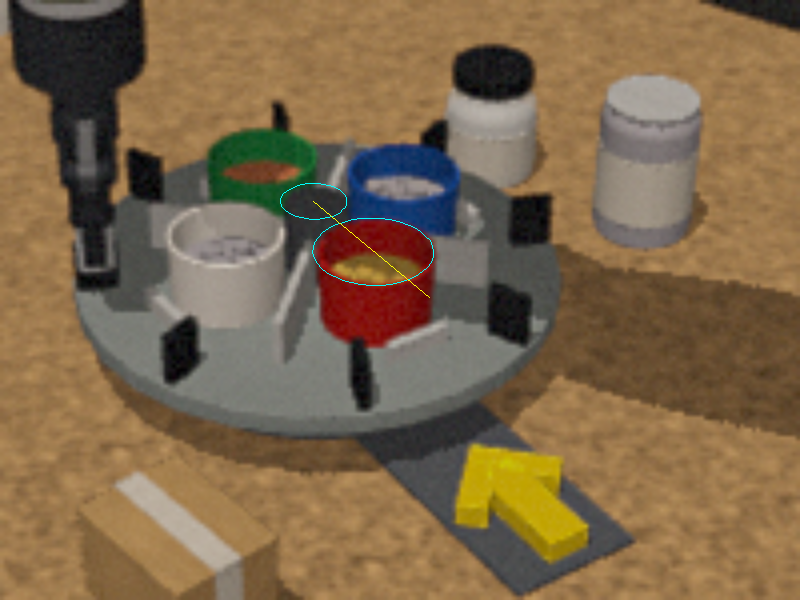

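View pics/j_scene.png

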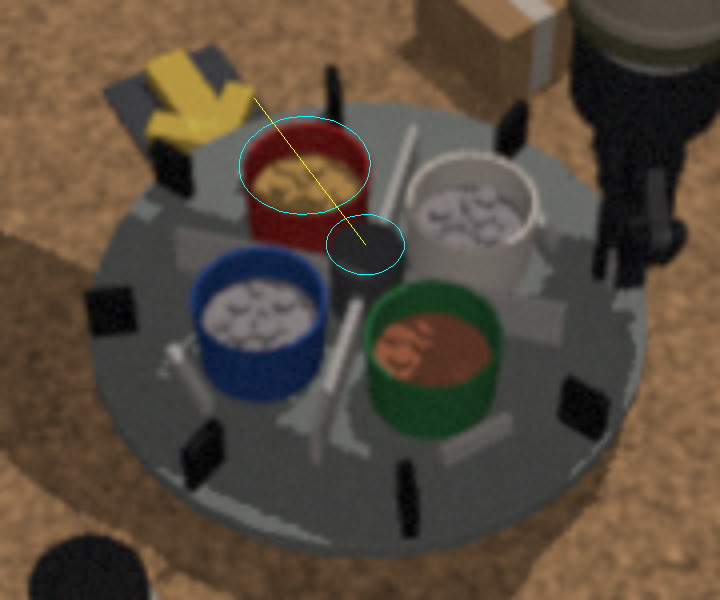

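Red sits on the arrow's line to about 2 mm in both cameras. I'll centre the fingers around the tab so nothing drags, then lift straight up.

```bash
python3 -m inch '[[[0,-0.3,0],[0,0,0],0.28],[[0,-0.6,0],[0,0,0],0.28],[[0,-0.7,0],[0,0,0],0.28],[[0,-0.7,-0.8],[0,0,0],0.28],[[0,-0.7,-3],[0,0,0],0.28],[[0,-0.7,-7],[0,0,0],0.28],[[0,-0.7,-11],[0,0,0],0.28],[[0,-0.7,-15],[0,0,0],0.28],[[0,-0.7,-18],[0,0,0],0.28],[[0,-0.7,-18],[0,0,0],0.28],[[0,-0.7,-18],[0,0,0],0.28],[[0,-0.7,-18],[0,0,0],0.28]]'
python3 - <<'E'
from h import *
s=telemetry.sense()
b=viewer.snapshot('wrist')[:,:,::-1]; cv2.imwrite('pics/k_w.png',b)
b=viewer.snapshot('side')[:,:,::-1]; cv2.imwrite('pics/k_side.png',cv2.resize(b[120:270,180:380],None,fx=4,fy=4))
b=viewer.snapshot('scene')[:,:,::-1]; cv2.imwrite('pics/k_scene.png',cv2.resize(b[130:280,160:340],None,fx=4,fy=4))
E
```

```text
time: 9.65
tool_pos: [659.7, 102.4, 234.1]
tcp_rot: [-179.9, 0.1, 40.6]
ft_force: [-0.4, -0.4, -0.6]
finger_gap: 23.9
```

View pics/k_side.png

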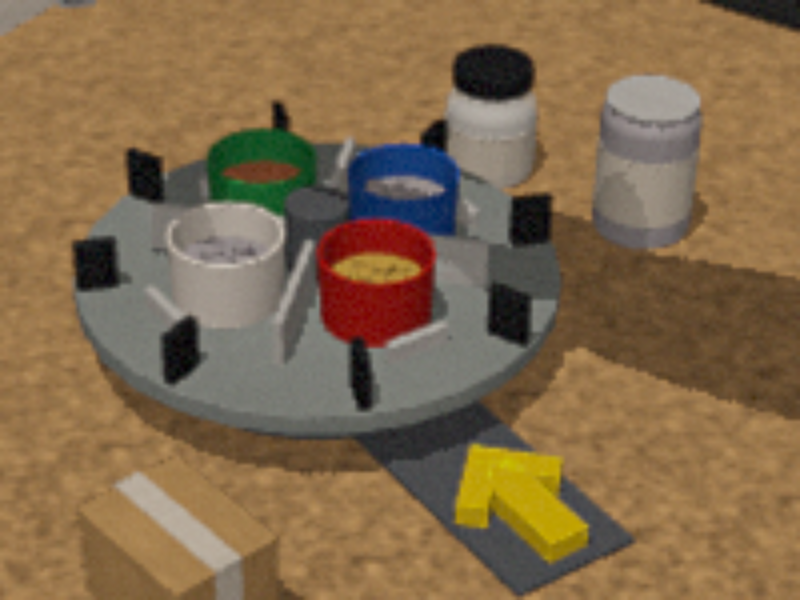

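View pics/k_scene.png

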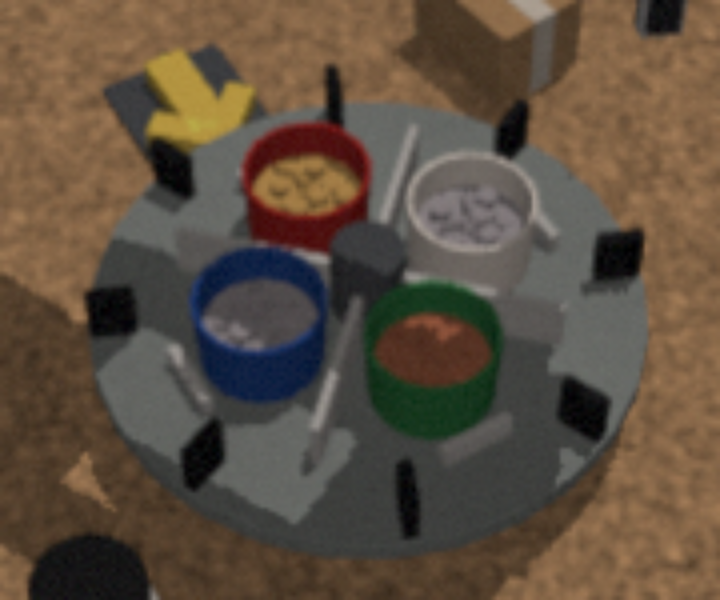

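View pics/k_w.png

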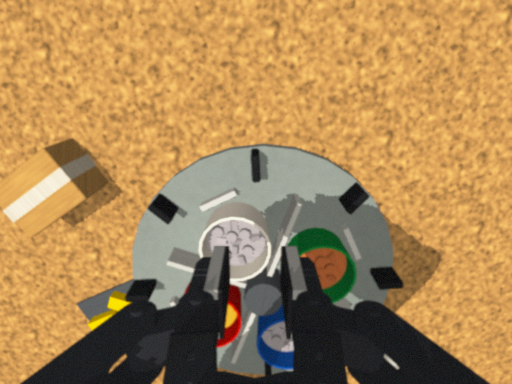

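After the lift the red tub is at the same pixels in both cameras (side crop (376,251), scene crop (308,163)), so it hasn't moved. The tubs are upright, and the carton, jar and can are where they were. I'm handing in.

```bash
python3 -c "
from bench import r; print(r.hand_in())"
```

```text
the job is handed in; nothing more can be done
None
```

The red tub now stands in line with the yellow arrow, and the job is handed in. No verdict was reported. I put the partly open fingers either side of a rim tab and pushed the carousel about 118° clockwise in three arcs. I then backed the fingers off the tab and lifted straight up.

- **Alignment:** the side and scene cameras put the red tub's centre within about 2 mm of the arrow's line (allowed 9 mm). The two readings differ in sign (+1.3 mm and -2.0 mm), which is within the cameras' 2 mm calibration.
- **At rest:** the red tub's position in both pictures was the same after the lift as before. The tubs look upright, and the carton, jar and can look unmoved; I judged these by eye, not by measurement.
- **Contact:** the robot touches nothing, and the readings after each move showed no more than about 2 N at the wrist.
- **What disagreed:** the fingertips sat about 20 mm higher than the stated tool geometry suggested. I saw this in the pictures before pushing and lowered the tool to suit.
- **Time:** about 10 s of the 48 s was used.

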